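# Lengthen the roll stand by one hole and lay the bare core in it

## Task

The textile roll stand is one setting too short for the bare cardboard core: hold its sprung brass button down flush and push the sliding end out until the button pops up through the next hole, and only that one. Then pick the core up off its padded rest and lay it gently in the stand's two saddles, between the end cheeks, without disturbing the magnifier, the brass weight or the jar.

Things in the scene. Friction and masses are not known exactly. Their poses are not given: they have to be found in the camera images.
- stand: Fixed part of a grey metal roll stand; it does not move on the table. A square tube 30 x 30 mm runs along its y axis from y = -176 to +114 mm (open mouth), flat top 42 mm above the table. Fixed end cheek: inner face at y = -150 mm, 70 mm wide, top at 98 mm, with a felt V saddle 20 mm deep on its inner side. Origin on the table under the tube's axis; z up, x across.
- next_hole (a point): Centre of the next hole, at the tube's top face: stand x = 0, y = 76 mm, height 42 mm. The top wall (1.5 mm thick) has three 12 mm holes, 24 mm apart, at y = 52 (where the button starts), 76 and 100 mm. Axes as the stand.
- extender (a joint): How far the sliding end is out, in m: 0 at the start, 0.024 with the button in the next hole, 0.048 in the last. It slides to the stand's +y with a drag of about 2 N, stays where left, and has about 1 mm play each way while latched. Gap between the two cheeks: 290 mm at 0, 314 mm at the next hole (the core is 300 mm long).
- push_face (a point): On the sliding end, which has the same cheek and saddle as the fixed end, on a thinner bright tube: the upright face of its saddle block that looks to the stand's -y, back at the button; at 52 mm height on the centre line. Face 64 mm wide, up to 62 mm height, felt V and cheek (20 mm further out, top at 98 mm) above it. Starts 6 mm beyond the tube's mouth. Axes as the stand.
- button_top (a point): Top of the brass snap button, 10 mm across, domed, in the tube's top near its mouth. It belongs to the sliding inner tube and travels with it; its centre is always 68 mm (along the stand's y) from the push face, so one finger of a part-open gripper can hold it down while the other finger pushes the end out. Spring 2.4 N popped up, 3.4 N flush.
- snap_button (a joint): How far the button is pressed down, in m: 0 popped up (5 mm above the tube), 0.005 flush, 0.0065 trapped under the wall between holes. Popped up it locks the slide both ways; held flush (within 1 mm) its dome slips under the wall when the end is pushed with some 4 to 8 N. It pops up only through a hole that nothing covers: lift the finger clear before the next hole arrives.
- core_center (a point): Centre of the bare buff cardboard core, a stiff tube 300 mm long and 45 mm in diameter, about 0.24 kg (varies), loose, along its own y axis. It starts in the padded rest, axis 50 mm above the table.
- seat (a point): Where the core's centre lies when it is seated mid-way between the cheeks with the stand at the next hole: stand x = 0, y = 7 mm, height 90 mm, core axis along the stand's y. Axes as the stand.
- core_rest: Fixed padded rest: plywood board 80 x 250 x 6 mm with two felt-lined V blocks 25 mm wide at its y = -90 and +90 mm, 47 mm high; between them the core is free to be gripped. Origin at the centre of its underside, z up, y along the core.
- magnifier: Hand magnifier lying flat: black round frame 90 mm in diameter, 12 mm thick, blue handle along its -x, 208 mm long overall. Origin under the lens centre. Leave it alone.
- weight: Brass hand weight, 48 mm in diameter, 46 mm high with a knob on top, upright. Origin at the centre of its underside. Leave it alone.
- pin_jar: Small glass jar with a white cap, 52 mm in diameter, 62 mm high, upright. Origin at the centre of its underside. Leave it alone.

How it is judged:
On the way, in this order (a step that is already met when the one before it is completed fails the run):
1. the button is held down flush while the sliding end is still at its first hole (value of joint snap_button above 0.0038 m and value of joint extender below 0.004 m and contact force between the fingers and snap_button above 0.5 N), for 0.05 s.
2. the sliding end is out at the next hole, the button popped up through it (value of joint extender between 0.0215 and 0.0265 m and value of joint snap_button below 0.002 m), for 0.3 s.
3. the core is lifted clear of its rest (contact force between core and core_rest below 0.01 N and z of core_center in the frame of core_rest above 0.07 m), for 0.1 s.
At the end, for the whole second after the job is handed in: The sliding end is 21.5 to 26.5 mm out with the button popped up (under 2 mm down) through the second hole. The core rests in both saddles: centre within 6 mm of the stand's centre line, 5 mm of 90 mm height, 11 mm of mid-way between the cheeks, axis within 3 degrees of the stand's (all of step 2 and x of core_center in the frame of stand between -0.006 and 0.006 m and z of core_center in the frame of stand between 0.085 and 0.095 m and y of core_center in the frame of stand between -0.004 and 0.018 m and angle between the y axis of core_center and the y axis of stand, either way round below 0.05 rad and linear speed of core below 0.02 m/s and angular speed of core below 0.2 rad/s); the robot touches nothing.
It fails at once if the sliding end is pushed on past the next hole (more than 34 mm out) (value of joint extender above 0.034 m).
It fails at once if the magnifier, the weight or the jar is moved by more than 20 mm or tipped (distance of any of magnifier, weight, pin_jar from where it was at the start of the episode above 0.02 m or angle between any of weight, pin_jar's own z axis and vertical above 0.3 rad).
It fails at once if the core is dropped (falls free by more than about 13 mm) (linear speed of core above 0.5 m/s and contact force between the fingers and core below 0.05 N).
It also fails if it takes over 48 s, if anything falls off the work surface, if the arm or the gripper's body presses on something with over 40 N, if the wrist force passes 120 N, or if a joint passes its speed limit or range.

## Robot

A 7-joint arm with a two-finger parallel gripper is mounted at the origin on the work surface. World frame = base frame: x ahead of the robot, y to its left, z up, the work surface at z = 0. Lengths are in m, angles in rad, forces in N, time in s.
With the tool pointing down it reaches from about 0.425 to 0.925 m from the base axis. Payload 6.8 kg.
Tool frame: the origin (TCP) lies midway between the tips of the shut fingers; the grasp point (between the pads) lies 19 mm behind it; x points along the fingers, y is the direction in which the jaws open and shut, and the axes are right-handed (so a half turn about x gives the same grasp; the last joint's range is limited). The gripper opens to 88 mm and grips with 3 to 60 N. Pads are 20 mm wide; open, the fingers measure 115 mm over their backs; the gripper's body (75 mm by 178 mm) begins 61 mm behind the grasp point.
Start: joints at [1.078, 0.477, 0.022, 1.555, -0.011, 1.109, -0.083], TCP at [0.253, -0.626, 0.223] pointing down, gripper open.
Joint ranges: [-2.96, 2.96], [-0.34, 2.1], [-1.41, 1.46], [0.24, 2.44], [-1.37, 4.51], [0.17, 1.92], [-2.96, 2.96]. Speed limits (rad/s): [2.39, 2.39, 3.14, 3.14, 3.14, 3.14, 3.14].

## Interface

Orientations are given as [roll, pitch, yaw] about the fixed x, y, z axes, in that order (R = Rz(yaw) Ry(pitch) Rx(roll)).
In Python, from station import bot gives the robot as it stands.
- The arm moves only by the shell command python3 -m handwheel 'ROWS'. ROWS is JSON, a list of rows, each a list of 7 numbers: the turn, a rotation vector about the world's x, y, z in rad, then the shift along the world's x, y, z in m, then the finger opening in m, from 0 to 0.0878. A call has 1 to 10 rows; each row is the pose to reach, as a shift and turn from the pose commanded when the call began; what a row does not reach only later rows make up. A row lasts 1/8 s, in which the tool goes at most 62.5 mm and 10.7 degrees, less where a joint would pass 70% of its speed; a pose out of reach is approached as far as the arm can. A call with a gripper value outside its range is refused whole. The fingers move at their own pace and stop on an object; the grip force is fixed at half the most. Time passes only in rows, so rows that repeat a pose let the fingers close. It gives the time, the measured TCP pose, the force and the opening at its end, in the units of the state.
- bot.state(): the state, without advancing time (a new reading comes with each control period).
- bot.read_camera(name): name is "side" or "top"; returns a dict with "pixels" (384x512x3 uint8, red, green, blue), "fx", "fy", "cx", "cy" (pixels), "k1" (the pictures are not rectified: a ray, as slopes to the right and down, at radius r is drawn at 1 + k1 r^2 times it, then the intrinsics apply), "cam_to_world" (4x4, takes a point from camera to world coordinates). Camera axes: x right, y down, z forward; pixel columns grow to the right and rows downward; lengths in m; the calibration is good to about 2 mm. A picture is of the moment at which its call begins. There is no depth.
- bot.finish_job(): hands the job in, once; it reports no verdict.
The state is a dict: "clock": time; "joint_positions": joint angles; "dq": joint speeds; "joint_efforts": joint torques, N m; "ee_pos": TCP position; "orientation": TCP orientation; "contact_force": force on the tool from outside, world axes, zero at the start; "moment": the same for the moment, N m; "finger_gap": finger opening in m.
Only numpy, scipy, OpenCV 4.12 (cv2) and the standard library are available. Lean on these libraries where they do the work, as an engineer would, in place of code of your own. Each camera call takes 0.05 s, during which the arm holds its last target.

## Working session

There is one attempt and no reset: what is moved stays moved. The work goes in short steps, Python scripts to look and compute and a shell command to move; the robot and the scene stay as the last step left them, time stands still between calls to the robot, and variables do not carry over. Pictures are saved under pics/ and viewed, and the job is handed in when it is done.

```bash
mkdir -p pics; ls
cat > h.py <<'E'
import numpy as np, cv2
from station import bot
def cam(n,save=None):
    c=bot.read_camera(n)
    if save: cv2.imwrite('pics/'+save,c['pixels'][:,:,::-1])
    return c
def ray(c,u,v):
    K=np.array([[c['fx'],0,c['cx']],[0,c['fy'],c['cy']],[0,0,1.]])
    x,y=cv2.undistortPoints(np.array([[[u,v]]],float),K,np.array([c['k1'],0,0,0.]),None,None,None)[0,0] if 0 else und((u-c['cx'])/c['fx'],(v-c['cy'])/c['fy'],c['k1'])
    T=np.array(c['cam_to_world']); return T[:3,3],T[:3,:3]@np.array([x,y,1])
def und(xd,yd,k):
    x,y=xd,yd
    for _ in range(30):
        r=x*x+y*y; x,y=xd/(1+k*r),yd/(1+k*r)
    return x,y
def onz(c,u,v,z):
    o,d=ray(c,u,v); return o+d*(z-o[2])/d[2]
def proj(c,p):
    T=np.array(c['cam_to_world']); q=T[:3,:3].T@(np.array(p)-T[:3,3]); x,y=q[:2]/q[2]; s=1+c['k1']*(x*x+y*y)
    return np.array([c['fx']*x*s+c['cx'],c['fy']*y*s+c['cy']])
def tri(c1,p1,c2,p2):
    A=[];b=[]
    o1,d1=ray(c1,*p1);o2,d2=ray(c2,*p2)
    s=np.linalg.lstsq(np.c_[d1,-d2],o2-o1,rcond=None)[0]
    a=o1+d1*s[0];e=o2+d2*s[1]
    return (a+e)/2,np.linalg.norm(a-e)
E
python3 - <<'E'
from h import *
for n in ('top','side'):
    c=cam(n,n+'0.png'); print(n,c['fx'],c['cx'],c['cy'],c['k1']);print(np.round(c['cam_to_world'],3))
print(bot.state())
E
```

```text
pics
top 395.6783373882633 255.35703716225137 189.79537555118156 -0.0689932451464545
[[-3.000e-03 -9.890e-01  1.490e-01  4.330e-01]
 [-1.000e+00  6.000e-03  1.900e-02 -1.000e-03]
 [-2.000e-02 -1.490e-01 -9.890e-01  1.063e+00]
 [ 0.000e+00  0.000e+00  0.000e+00  1.000e+00]]
side 460.7945475085082 254.4587533193022 186.87533443333479 -0.05263560371566594
[[-0.742 -0.397  0.54  -0.153]
 [-0.67   0.412 -0.618  0.852]
 [ 0.023 -0.82  -0.572  0.845]
 [ 0.     0.     0.     1.   ]]
{'clock': 0.1, 'joint_positions': array([ 1.07789553,  0.47767941,  0.02230546,  1.55631174, -0.01149938,
        1.1093206 , -0.08307967]), 'dq': array([-0.00139037, -0.00202568,  0.00051173, -0.00402494,  0.00216579,
        0.00141332,  0.00094032]), 'joint_efforts': array([ 5.33511018e-03, -5.84089530e+01,  1.54023495e+00, -2.73313290e+01,
       -5.43337176e-02,  1.31554136e-02,  4.67093867e-05]), 'ee_pos': array([ 0.25318957, -0.62514087,  0.22182098]), 'orientation': array([-1.50952663,  1.56920466,  2.01694092]), 'contact_force': array([-1.00104439, -0.47671377,  0.33012207]), 'moment': array([ 0.01216396,  0.0085689 , -0.03834603]), 'finger_gap': 0.08800552398141057}
```

View pics/top0.png

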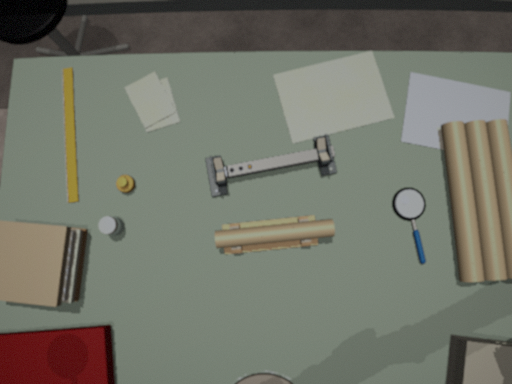

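View pics/side0.png

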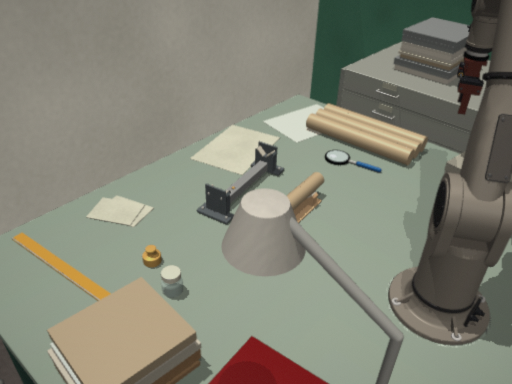

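The top view shows the stand at about cols 208-335, rows 138-195, with its hole end at the left (cols 230-250). The core is at cols 215-333, row 233. The side view shows a lamp partly hiding the core. I'll zoom in.

Run:
```python
import cv2
a=cv2.imread('pics/top0.png')[125:265,195:345]; cv2.imwrite('pics/z1.png',cv2.resize(a,None,fx=5,fy=4.25,interpolation=cv2.INTER_CUBIC)[:600,:800])
a=cv2.imread('pics/side0.png')[130:240,180:340]; cv2.imwrite('pics/z2.png',cv2.resize(a,None,fx=5,fy=5,interpolation=cv2.INTER_CUBIC))
```

```text
(no output)
```

View pics/z1.png

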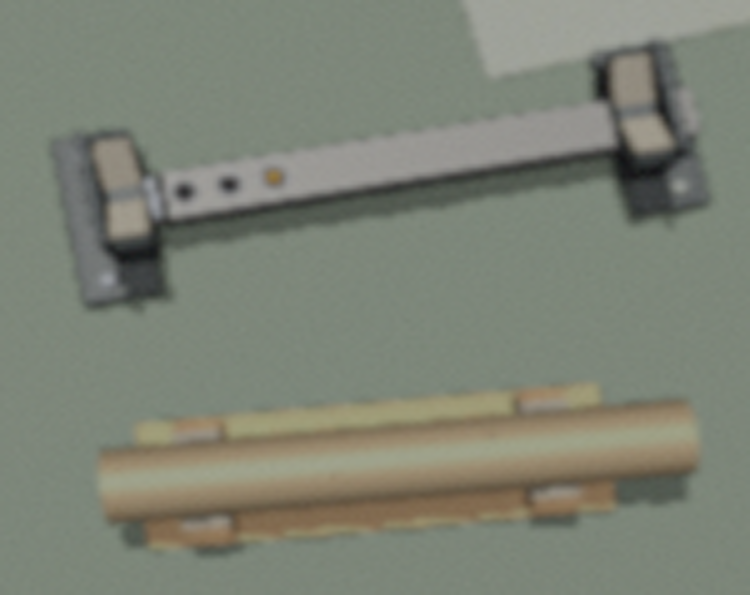

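View pics/z2.png

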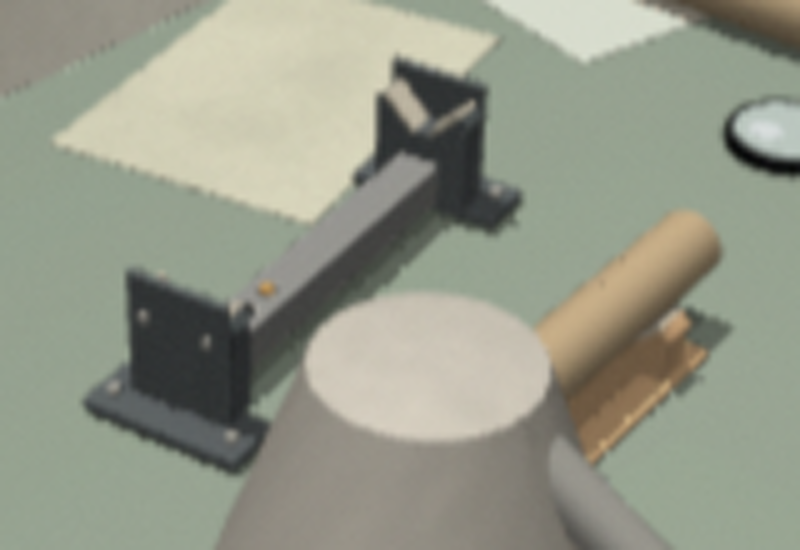

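Zoom: brass button at top-view (≈250,167), with holes at (241,168) and (232,170). Sliding end is on the left. Measuring now.

```bash
cat > meas.py <<'E'
from h import *
def button(c,box,lo=90):
    x0,x1,y0,y1=box
    p=c['pixels'].astype(int); m=np.clip(p[:,:,0]-p[:,:,2]-25,0,None).astype(float)
    M=np.zeros_like(m); M[y0:y1,x0:x1]=m[y0:y1,x0:x1]
    Y,X=np.mgrid[:384,:512]; return np.array([(X*M).sum(),(Y*M).sum()])/M.sum(), M.max()
E
python3 - <<'E'
from meas import *
c=cam('top'); s=cam('side')
p=c['pixels'].astype(int)
print(p[150:185:3,280],)
hsv=cv2.cvtColor(c['pixels'],cv2.COLOR_RGB2HSV)
b,mx=button(c,(243,256,160,174)); print('btn top',b,mx,onz(c,*b,.0465))
b2,mx=button(s,(228,240,182,194)); print('btn side',b2,mx,onz(s,*b2,.0465)); print(tri(c,b,s,b2))
# holes
g=p.sum(2)
for box in [(227,237,164,175),(236,246,163,173)]:
    x0,x1,y0,y1=box; w=np.clip(330-g[y0:y1,x0:x1],0,None).astype(float); Y,X=np.mgrid[y0:y1,x0:x1]
    u,v=(X*w).sum()/w.sum(),(Y*w).sum()/w.sum(); print('hole',u,v,onz(c,u,v,.042))
# tube top edges by column
R=[];L=[]
for u in range(255,312,3):
    sat=p[:,u].max(1)-p[:,u].min(1); m=(sat<16)&(p[:,u].sum(1)>380)
    vs=[v for v in range(140,185) if m[v]]
    R.append((u,min(vs),max(vs)))
print(R)
# core
m=((hsv[:,:,0]>8)&(hsv[:,:,0]<24)&(hsv[:,:,1]>60)).astype(np.uint8)
cv2.imwrite('pics/m.png',m*255)
E
```

```text
[[124 134 122]
 [127 136 124]
 [148 147 142]
 [152 150 146]
 [152 150 146]
 [144 144 140]
 [ 61  64  58]
 [ 80  88  77]
 [112 122 109]
 [125 134 121]
 [126 136 124]
 [125 135 123]]
btn top [249.28971963 166.15420561] 49.0 [0.64905649 0.03367555 0.0465    ]
btn side [232.90033223 187.14950166] 67.0 [0.64775404 0.03575324 0.0465    ]
(array([0.64953666, 0.03379864, 0.04462549]), np.float64(0.00019611561965003762))
hole 231.35455543358947 169.74643249176728 [0.64072411 0.08114214 0.042     ]
hole 240.3273427471117 167.97304236200256 [0.64530521 0.05747489 0.042     ]
[(255, 140, 184), (258, 140, 184), (261, 140, 184), (264, 143, 183), (267, 140, 184), (270, 140, 184), (273, 140, 184), (276, 141, 184), (279, 141, 184), (282, 140, 183), (285, 140, 184), (288, 140, 184), (291, 140, 184), (294, 140, 183), (297, 140, 184), (300, 140, 184), (303, 140, 182), (306, 140, 184), (309, 140, 184)]
```

Run:
```python
from meas import *
c=cam('top')
p=cv2.GaussianBlur(c['pixels'],(3,3),0).astype(int); rg=p[:,:,0]-p[:,:,1]
m=((rg>-3)&(p.sum(2)>390)).astype(np.uint8); m[:, :256]=0; m[:,314:]=0; m[:148]=0; m[178:]=0
n,l,st,ce=cv2.connectedComponentsWithStats(m); k=1+np.argmax(st[1:,4]); print(st[k],ce[k])
ys,xs=np.nonzero(l==k); P=np.array([onz(c,x,y,.042)[:2] for x,y in zip(xs,ys)],np.float32)
A=[];B=[]
for u in range(259,311):
    v=ys[xs==u]; A.append(onz(c,u,v.mean(),.042)); 
A=np.array(A); f=np.polyfit(A[:,1],A[:,0],1); print('axis x=f(y)',f,'yaw',-np.arctan(f[0]),'x at y=.0337',np.polyval(f,.0337),np.polyval(f,.0575),np.polyval(f,.0811), np.std(A[:,0]-np.polyval(f,A[:,1])))
print(cv2.minAreaRect(P))
# core: mask
hsv=cv2.cvtColor(c['pixels'],cv2.COLOR_RGB2HSV)
print(c['pixels'][215:255:2,275])
print(c['pixels'][234,210:222], c['pixels'][231,328:338])
```

```text
[256 149  58  21 581] [284.41824441 159.36833046]
axis x=f(y) [-0.18871698  0.65649123] yaw 0.18652333820977518 x at y=.0337 0.6501314661128899 0.6456400020074364 0.6411862812978271 0.0006893654847661121
((0.6678357124328613, -0.05937238037586212), (0.02677425555884838, 0.15795378386974335), 10.693961143493652)
[[126 136 124]
 [123 133 120]
 [146 145 117]
 [160 156 121]
 [154 152 117]
 [128 115  91]
 [144 128 102]
 [156 144 116]
 [159 160 137]
 [159 161 137]
 [156 146 120]
 [148 131 105]
 [132 116  93]
 [101  89  68]
 [121  99  75]
 [128 104  79]
 [138 120  90]
 [123 122 100]
 [123 132 120]
 [126 134 122]]
[[125 136 122]
 [123 133 121]
 [126 136 124]
 [127 134 120]
 [135 134 116]
 [149 136 112]
 [153 137 109]
 [152 136 109]
 [153 136 111]
 [153 138 111]
 [154 139 113]
 [154 140 113]] [[149 134 106]
 [151 135 109]
 [149 134 107]
 [148 132 105]
 [147 131 105]
 [145 130 106]
 [140 133 112]
 [130 134 119]
 [124 133 120]
 [124 133 121]]
```

Run:
```python
from meas import *
c=cam('top')
L=[]
for u0 in range(226,326,4):
    # yellow-brown: dark edges valley between core and board, use r-b chroma/brightness profile perpendicular
    pass
p=c['pixels'].astype(int)
# upper/lower edges where the core overhangs (green background): columns 218-224, 320-330
for u in list(range(217,224))+list(range(322,333)):
    rb=p[:,u,0]-p[:,u,1]   # core: >6, green: -10
    r=[v for v in range(205,262) if rb[v]>2]; print(u,r[0],r[-1],end='; ')
print()
for a,b in [((216,239.1),(334,227.8))]:
    for z in (.05,.06):
        A,B=onz(c,*a,z),onz(c,*b,z); print(A,B,(A+B)/2,np.linalg.norm(A-B),np.arctan2(-(A-B)[0],(A-B)[1]))
# rest board corners/V blocks z=6mm from zoom
for u,v in [(195+136/5,125+432/4.25),(195+600/5,125+388/4.25),(195+615/5,125+505/4.25),(195+150/5,125+545/4.25)]: print(onz(c,u,v,.006))
```

```text
217 231 247; 218 231 247; 219 230 247; 220 230 247; 221 230 247; 222 225 247; 223 225 248; 322 220 237; 323 220 236; 324 220 236; 325 220 236; 326 219 236; 327 219 236; 328 219 236; 329 219 236; 330 219 236; 331 219 235; 332 220 235; 
[0.45903888 0.11881246 0.05      ] [ 0.48626698 -0.18252939  0.05      ] [ 0.47265293 -0.03185847  0.05      ] 0.30256945743556 0.09011151888769853
[0.45877745 0.11762539 0.06      ] [ 0.4857369  -0.18074312  0.06      ] [ 0.47225718 -0.03155886  0.06      ] 0.2995840043483381 0.09011151888769843
[0.4932561  0.10773423 0.006     ]
[ 0.51964031 -0.14048889  0.006     ]
[ 0.44652875 -0.1466968   0.006     ]
[0.42286691 0.09976206 0.006     ]
```

Run:
```python
import cv2
a=cv2.imread('pics/top0.png')[210:260,205:345]; cv2.imwrite('pics/z3.png',cv2.resize(a,None,fx=5.7,fy=5.7,interpolation=cv2.INTER_NEAREST))
```

```text
(no output)
```

View pics/z3.png

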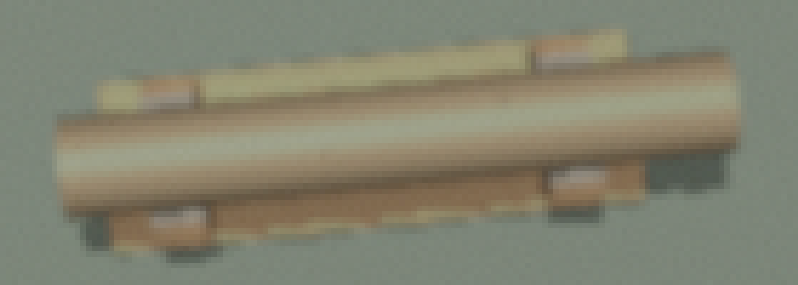

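Core axis at the ends: (216,239) and (334,228), giving a centre of about (0.4725,-0.0315) and a yaw of about 0.093. Next I work out the first move for the gripper.

```bash
cat >> h.py <<'E'
from scipy.spatial.transform import Rotation as Ro
def target(pos,yaw,sgn=1):
    """tool x down, tool y = sgn*(dir at yaw from world +y)"""
    s=bot.state(); y=sgn*np.array([-np.sin(yaw),np.cos(yaw),0]); x=np.array([0,0,-1.]); R=np.c_[x,y,np.cross(x,y)]
    R0=Ro.from_euler('xyz',s['orientation']).as_matrix()
    rv=Ro.from_matrix(R@R0.T).as_rotvec(); return np.round(rv,4),np.round(np.array(pos)-s['ee_pos'],4)
def show():
    s=bot.state(); R=Ro.from_euler('xyz',s['orientation']).as_matrix()
    print('t',round(s['clock'],3),'tcp',np.round(s['ee_pos'],4),'toolx',np.round(R[:,0],3),'tooly',np.round(R[:,1],3),'F',np.round(s['contact_force'],2),'gap',round(s['finger_gap'],4),'q',np.round(s['joint_positions'],2))
E
python3 - <<'E'
from h import *
show()
d=np.array([-np.sin(.187),np.cos(.187)]); b=np.array([.6499,.0338])
# gap 46: tcp = button -2mm + (23+6.75)
p=b+d*(-.002+.023+.00675); print(p)
for s in (1,-1): print(target([*p,.12],.187,s))
E
```

```text
t 0.3 tcp [ 0.2533 -0.6255  0.2223] toolx [-0.     0.001 -1.   ] tooly [ 0.375 -0.927 -0.001] F [-0.33 -0.08  0.42] gap 0.088 q [ 1.08  0.48  0.02  1.56 -0.01  1.11 -0.08]
[0.64474094 0.06106622]
(array([ 2.0000e-04, -8.0000e-04,  2.9438e+00]), array([ 0.3914,  0.6865, -0.1023]))
(array([-0.0006, -0.0002, -0.1978]), array([ 0.3914,  0.6865, -0.1023]))
```

```bash
python3 -m handwheel '[[0,0,-0.02,0.04,0.06,0,0.046],[0,0,-0.04,0.07,0.11,0,0.046],[0,0,-0.06,0.1,0.16,0,0.046],[0,0,-0.08,0.13,0.21,0,0.046],[0,0,-0.1,0.16,0.26,0,0.046],[0,0,-0.12,0.19,0.31,0,0.046],[0,0,-0.14,0.22,0.36,0,0.046],[0,0,-0.16,0.25,0.41,0,0.046],[0,0,-0.18,0.27,0.46,0,0.046],[0,0,-0.198,0.29,0.51,0,0.046]]'; python3 -c "
from h import *
show();print(target([.6447,.0611,.12],.187,-1))"
```

```text
clock: 1.55
ee_pos: [0.544, -0.114, 0.2228]
orientation: [2.639, 1.57, -0.317]
contact_force: [0.8, 0.0, 0.2]
finger_gap: 0.0463
t 1.55 tcp [ 0.544  -0.114   0.2228] toolx [ 0. -0. -1.] tooly [ 0.185 -0.983  0.   ] F [0.79 0.04 0.16] gap 0.0463 q [ 0.26  0.29 -0.2   1.83  0.07  1.02 -1.35]
(array([0.0002, 0.0005, 0.0009]), array([ 0.1007,  0.1751, -0.1028]))
```

```bash
python3 -m handwheel '[[0,0,0,0.03,0.06,0,0.046],[0,0,0,0.06,0.11,0,0.046],[0,0,0,0.09,0.16,-0.02,0.046],[0,0,0,0.1007,0.1751,-0.06,0.046],[0,0,0,0.1007,0.1751,-0.1028,0.046],[0,0,0,0.1007,0.1751,-0.1028,0.046]]'
python3 - <<'E'
from h import *
show()
t=cam('top','top1.png');s=cam('side','side1.png')
a=cv2.imread('pics/top1.png')[110:210,190:340]; cv2.imwrite('pics/z4.png',cv2.resize(a,None,fx=5,fy=5,interpolation=cv2.INTER_CUBIC))
a=cv2.imread('pics/side1.png')[90:240,170:330]; cv2.imwrite('pics/z5.png',cv2.resize(a,None,fx=4,fy=4,interpolation=cv2.INTER_CUBIC))
E
```

```text
clock: 2.3
ee_pos: [0.6414, 0.0591, 0.1164]
orientation: [-0.019, 1.563, -2.974]
contact_force: [-0.3, -0.6, 0.6]
finger_gap: 0.0462
t 2.3 tcp [0.6414 0.0591 0.1164] toolx [-0.007 -0.001 -1.   ] tooly [ 0.186 -0.983 -0.   ] F [-0.34 -0.59  0.56] gap 0.0462 q [-0.02  0.55 -0.24  1.71  0.16  0.91 -1.7 ]
```

View pics/z4.png

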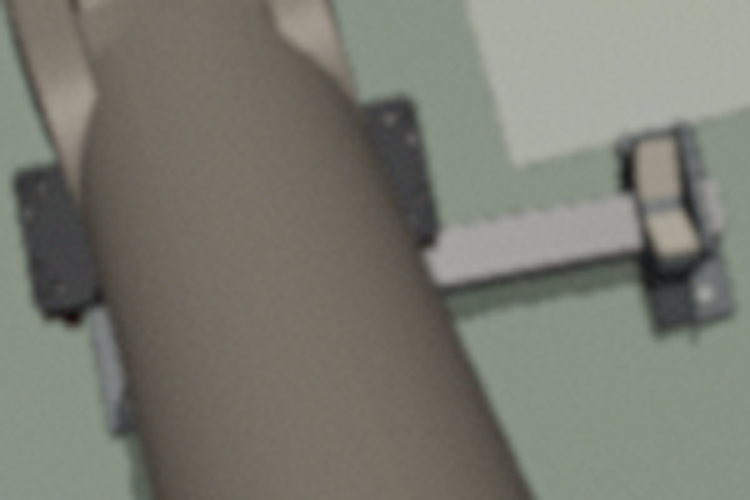

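View pics/z5.png

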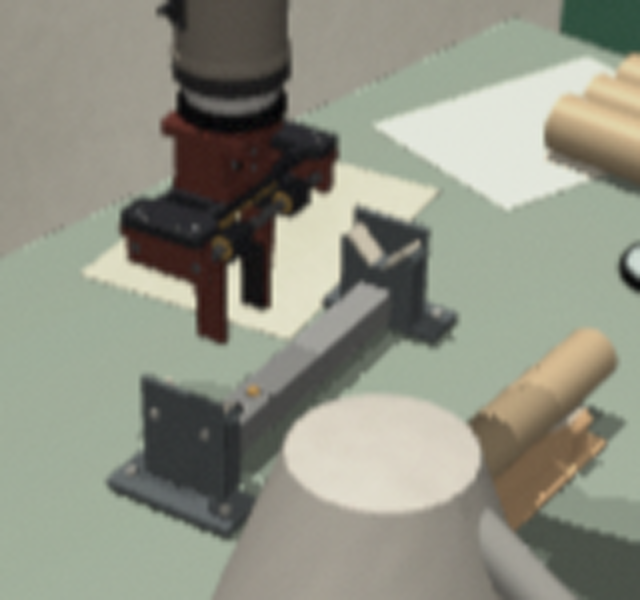

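The side view shows straight fingers above the tube. The red +y finger's tip is at about (219-227,174), the black one at about (231-237,166), and the button is at (233,188). I'll check the tip geometry after letting the arm settle.

```bash
python3 -m handwheel '[[0,0,0,0,0,0,0.046]]'
python3 - <<'E'
from h import *
show(); print(target([.6447,.0611,.07],.187,-1))
c=cam('side','side2.png')
z=bot.state()['ee_pos'][2]; d=np.array([-np.sin(.187),np.cos(.187)]); tc=bot.state()['ee_pos']
for k in (-.023-.0135,-.023,.023,.023+.0135):
    for w in (-.01,.01):
        q=[*(tc[:2]+d*k+np.array([d[1],-d[0]])*w),z]; print(k,w,np.round(proj(c,q),1))
a=cv2.imread('pics/side2.png')[140:200,200:260]; cv2.imwrite('pics/z6.png',cv2.resize(a,None,fx=10,fy=10,interpolation=cv2.INTER_NEAREST))
E
```

```text
clock: 2.52
ee_pos: [0.6455, 0.0592, 0.1223]
orientation: [3.059, 1.567, 0.103]
contact_force: [-0.3, -0.1, -0.4]
finger_gap: 0.0459
t 2.525 tcp [0.6455 0.0592 0.1223] toolx [ 0.004  0.    -1.   ] tooly [ 0.185 -0.983  0.   ] F [-0.27 -0.12 -0.4 ] gap 0.0459 q [-0.01  0.55 -0.24  1.7   0.16  0.91 -1.7 ]
(array([-0.0004,  0.0037,  0.0011]), array([-0.0008,  0.0019, -0.0523]))
-0.0365 -0.01 [237.5 164.8]
-0.0365 0.01 [231.8 162.8]
-0.023 -0.01 [235.  166.9]
-0.023 0.01 [229.3 164.8]
0.023 -0.01 [226.1 174.1]
0.023 0.01 [220.3 172. ]
0.0365 -0.01 [223.4 176.3]
0.0365 0.01 [217.6 174.1]
```

View pics/z6.png

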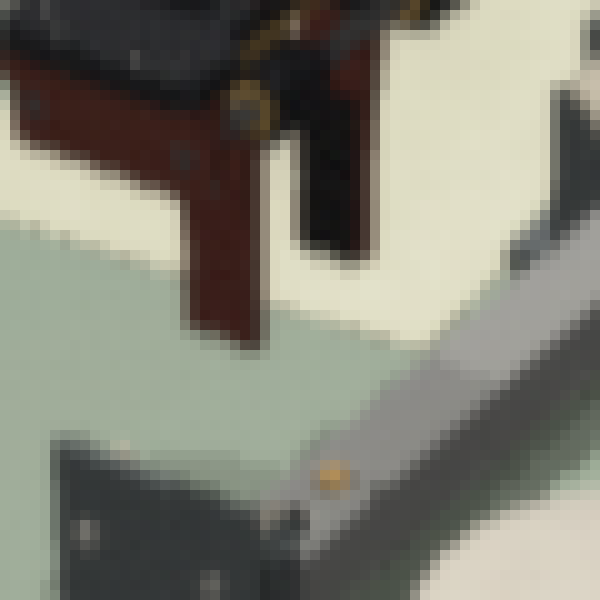

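Run:
```python
from h import *
d=np.array([-np.sin(.187),np.cos(.187)]); b=np.array([.6499,.0338]); p=b+d*.0255; print(p,d)
print(target([*p,.053],.187,-1))
```

```text
[0.64515924 0.05885544] [-0.18591204  0.98256639]
(array([-0.0004,  0.0036,  0.001 ]), array([-0.0002, -0.0004, -0.0692]))
```

```bash
python3 -m handwheel '[[0,0,0,0,-0.0018,-0.04,0.053],[0,0,0,0,-0.0018,-0.066,0.053],[0,0,0,0,-0.0018,-0.066,0.053],[0,0,0,0,-0.0018,-0.066,0.053]]'
python3 - <<'E'
from h import *
show()
d=np.array([-np.sin(.187),np.cos(.187)]); b=np.array([.6499,.0338]); print(np.c_[d,[d[1],-d[0]]].T@(bot.state()['ee_pos'][:2]-b))
E
```

```text
clock: 3.08
ee_pos: [0.6453, 0.0578, 0.0557]
orientation: [3.121, 1.568, 0.165]
contact_force: [0.1, -0.0, -0.7]
finger_gap: 0.0531
t 3.075 tcp [0.6453 0.0578 0.0557] toolx [ 0.003  0.    -1.   ] tooly [ 0.185 -0.983  0.   ] F [ 0.14 -0.04 -0.67] gap 0.0531 q [-0.02  0.63 -0.22  1.74  0.18  0.79 -1.72]
[ 2.44518484e-02 -1.87069565e-05]
```

```bash
python3 -m handwheel '[[0,0,0,-0.0003,0.0015,-0.003,0.053],[0,0,0,-0.0006,0.003,-0.003,0.053],[0,0,0,-0.0006,0.003,-0.003,0.053]]' ; python3 -m handwheel '[[0,0,0,-0.0002,0.001,0,0.053],[0,0,0,-0.0002,0.001,0,0.053]]'; python3 -m handwheel '[[0,0,0,-0.0002,0.001,0,0.053],[0,0,0,-0.0002,0.001,0,0.053]]'
```

```text
clock: 3.45
ee_pos: [0.6437, 0.061, 0.0513]
orientation: [-2.992, 1.57, 0.337]
contact_force: [0.0, 0.5, 0.3]
finger_gap: 0.0532
clock: 3.7
ee_pos: [0.6433, 0.0618, 0.0509]
orientation: [-1.389, 1.571, 1.94]
contact_force: [0.6, 0.6, 0.2]
finger_gap: 0.053
clock: 3.95
ee_pos: [0.643, 0.0628, 0.0508]
orientation: [-0.84, 1.571, 2.488]
contact_force: [-0.1, 0.4, 0.3]
finger_gap: 0.0531
```

```bash
python3 -m handwheel '[[0,0,0,0.001,0.001,0,0.053],[0,0,0,0.001,0.001,0,0.053]]' ; python3 -m handwheel '[[0,0,0,-0.0001,0.001,0,0.053],[0,0,0,-0.0001,0.001,0,0.053]]'; python3 -m handwheel '[[0,0,0,-0.0002,0.001,0,0.053],[0,0,0,-0.0002,0.001,0,0.053]]'
```

```text
clock: 4.2
ee_pos: [0.6442, 0.0638, 0.0509]
orientation: [-2.648, 1.571, 0.68]
contact_force: [0.2, 0.3, -0.7]
finger_gap: 0.053
clock: 4.45
ee_pos: [0.644, 0.0648, 0.0509]
orientation: [-2.085, 1.571, 1.244]
contact_force: [0.3, -0.4, -0.7]
finger_gap: 0.0532
clock: 4.7
ee_pos: [0.6438, 0.0658, 0.0509]
orientation: [-2.525, 1.571, 0.804]
contact_force: [0.3, 0.3, -0.4]
finger_gap: 0.0533
```

```bash
python3 -m handwheel '[[0,0,0,-0.0002,0.001,0,0.053],[0,0,0,-0.0002,0.001,0,0.053]]' ; python3 -m handwheel '[[0,0,0,-0.0002,0.001,0,0.053],[0,0,0,-0.0002,0.001,0,0.053]]'
python3 - <<'E'
from h import *
show();c=cam('side','side3.png')
a=cv2.imread('pics/side3.png')[150:220,190:270]; cv2.imwrite('pics/z7.png',cv2.resize(a,None,fx=8,fy=8,interpolation=cv2.INTER_CUBIC))
E
```

```text
clock: 4.95
ee_pos: [0.6436, 0.0667, 0.0509]
orientation: [3.118, 1.571, 0.163]
contact_force: [0.6, 0.2, -0.7]
finger_gap: 0.0529
clock: 5.2
ee_pos: [0.6435, 0.067, 0.0509]
orientation: [1.528, 1.57, -1.427]
contact_force: [0.8, -2.4, 0.5]
finger_gap: 0.0531
t 5.2 tcp [0.6435 0.067  0.0509] toolx [ 0.    -0.001 -1.   ] tooly [ 0.185 -0.983  0.001] F [ 0.79 -2.44  0.49] gap 0.0531 q [-0.04  0.63 -0.22  1.74  0.19  0.79 -1.74]
```

View pics/z7.png

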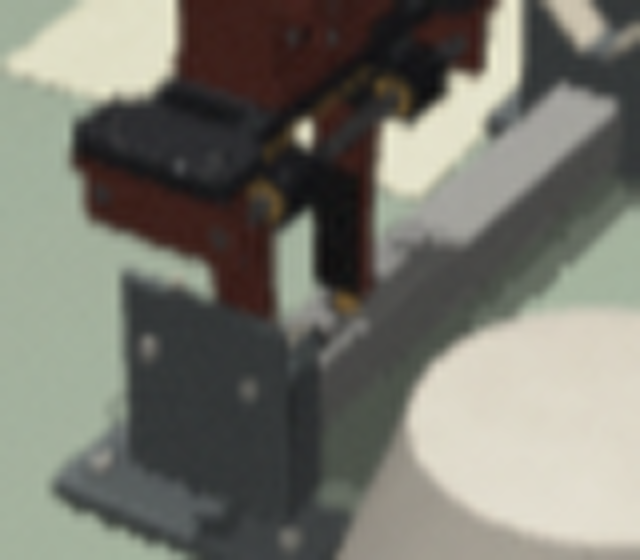

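Contact with the push face (Fy −2.4 N) puts the pushing finger's outer face there. The button is visible just at finger 1's inner edge (zoom 345,300), so I widen the gap to 56 mm, back off about 1 mm and descend.

```bash
python3 -m handwheel '[[0,0,0,0.0006,-0.0031,0,0.056],[0,0,0,0.0006,-0.0031,-0.002,0.056],[0,0,0,0.0006,-0.0031,-0.005,0.056],[0,0,0,0.0006,-0.0031,-0.005,0.056]]' ; python3 -m handwheel '[[0,0,0,0,0,-0.002,0.056],[0,0,0,0,0,-0.002,0.056]]';python3 -c "
from h import *
show()"
```

```text
clock: 5.75
ee_pos: [0.6441, 0.0648, 0.0458]
orientation: [-2.139, 1.571, 1.189]
contact_force: [-0.4, -0.6, 2.2]
finger_gap: 0.0559
clock: 6.0
ee_pos: [0.6441, 0.0648, 0.0439]
orientation: [-2.654, 1.57, 0.674]
contact_force: [-0.3, 0.5, 1.7]
finger_gap: 0.0565
t 6.0 tcp [0.6441 0.0648 0.0439] toolx [ 0.  0. -1.] tooly [ 0.186 -0.983 -0.   ] F [-0.32  0.48  1.73] gap 0.0565 q [-0.04  0.64 -0.22  1.74  0.19  0.78 -1.73]
```

```bash
python3 -m handwheel '[[0,0,0,0,0,-0.001,0.056],[0,0,0,0,0,-0.001,0.056]]' ; python3 -m handwheel '[[0,0,0,0,0,-0.0007,0.056],[0,0,0,0,0,-0.0007,0.056]]';python3 -m handwheel '[[0,0,0,0,0,-0.0007,0.056],[0,0,0,0,0,-0.0007,0.056]]';python3 -c "
from h import *
show()"
```

```text
clock: 6.25
ee_pos: [0.6441, 0.0648, 0.0429]
orientation: [-2.565, 1.57, 0.763]
contact_force: [0.1, 0.8, 3.2]
finger_gap: 0.0562
clock: 6.5
ee_pos: [0.6441, 0.0648, 0.0425]
orientation: [-2.715, 1.57, 0.613]
contact_force: [-0.5, 0.5, 5.6]
finger_gap: 0.0563
clock: 6.75
ee_pos: [0.6442, 0.0648, 0.0424]
orientation: [-3.117, 1.57, 0.211]
contact_force: [-2.1, -0.6, 9.9]
finger_gap: 0.0558
t 6.75 tcp [0.6442 0.0648 0.0424] toolx [ 0.  0. -1.] tooly [ 0.186 -0.983 -0.   ] F [-2.13 -0.63  9.88] gap 0.0558 q [-0.04  0.65 -0.22  1.74  0.19  0.77 -1.74]
```

```bash
python3 -m handwheel '[[0,0,0,-0.0002,0.001,0.0004,0.056],[0,0,0,-0.0004,0.002,0.0004,0.056],[0,0,0,-0.0004,0.002,0.0004,0.056]]' ; python3 -m handwheel '[[0,0,0,-0.0002,0.001,0,0.056],[0,0,0,-0.0002,0.001,0,0.056]]';python3 -c "
from h import *
show()"
```

```text
clock: 7.12
ee_pos: [0.6441, 0.0649, 0.0425]
orientation: [1.813, 1.569, -1.143]
contact_force: [-0.8, -2.4, 6.2]
finger_gap: 0.0561
clock: 7.38
ee_pos: [0.6441, 0.0653, 0.0425]
orientation: [1.817, 1.568, -1.139]
contact_force: [-0.9, -3.3, 6.4]
finger_gap: 0.056
t 7.375 tcp [0.6441 0.0653 0.0425] toolx [ 0.001 -0.002 -1.   ] tooly [ 0.184 -0.983  0.003] F [-0.93 -3.26  6.39] gap 0.056 q [-0.04  0.65 -0.22  1.74  0.19  0.77 -1.74]
```

```bash
python3 -m handwheel '[[0,0,0,-0.0002,0.001,0,0.056],[0,0,0,-0.0003,0.0015,0,0.056],[0,0,0,-0.0003,0.0015,0,0.056]]' ; python3 -m handwheel '[[0,0,0,-0.0002,0.001,0,0.056],[0,0,0,-0.0003,0.0015,0,0.056],[0,0,0,-0.0003,0.0015,0,0.056]]';python3 -c "
from h import *
show()"
```

```text
clock: 7.75
ee_pos: [0.644, 0.066, 0.0425]
orientation: [1.785, 1.567, -1.172]
contact_force: [-0.0, -4.5, 6.5]
finger_gap: 0.0561
clock: 8.12
ee_pos: [0.6437, 0.0674, 0.0425]
orientation: [1.777, 1.567, -1.18]
contact_force: [-0.2, -5.2, 6.8]
finger_gap: 0.056
t 8.125 tcp [0.6437 0.0674 0.0425] toolx [ 0.001 -0.003 -1.   ] tooly [ 0.184 -0.983  0.003] F [-0.17 -5.18  6.76] gap 0.056 q [-0.05  0.64 -0.22  1.74  0.19  0.77 -1.75]
```

```bash
python3 -m handwheel '[[0,0,0,-0.0002,0.001,0,0.056],[0,0,0,-0.0003,0.0015,0,0.056],[0,0,0,-0.0003,0.0015,0,0.056]]' ; python3 -m handwheel '[[0,0,0,-0.0002,0.001,0,0.056],[0,0,0,-0.0003,0.0015,0,0.056],[0,0,0,-0.0003,0.0015,0,0.056]]';python3 -c "
from h import *
show();cam('side','side4.png')
a=cv2.imread('pics/side4.png')[150:220,190:270]; cv2.imwrite('pics/z8.png',cv2.resize(a,None,fx=8,fy=8,interpolation=cv2.INTER_CUBIC))"
```

```text
clock: 8.5
ee_pos: [0.6435, 0.0685, 0.0424]
orientation: [1.769, 1.567, -1.189]
contact_force: [1.2, -5.3, 6.3]
finger_gap: 0.0561
clock: 8.88
ee_pos: [0.6434, 0.0692, 0.0424]
orientation: [1.744, 1.566, -1.214]
contact_force: [1.2, -6.7, 6.2]
finger_gap: 0.0559
t 8.875 tcp [0.6434 0.0692 0.0424] toolx [ 0.002 -0.004 -1.   ] tooly [ 0.183 -0.983  0.004] F [ 1.19 -6.74  6.18] gap 0.0559 q [-0.05  0.64 -0.22  1.74  0.19  0.77 -1.75]
```

View pics/z8.png

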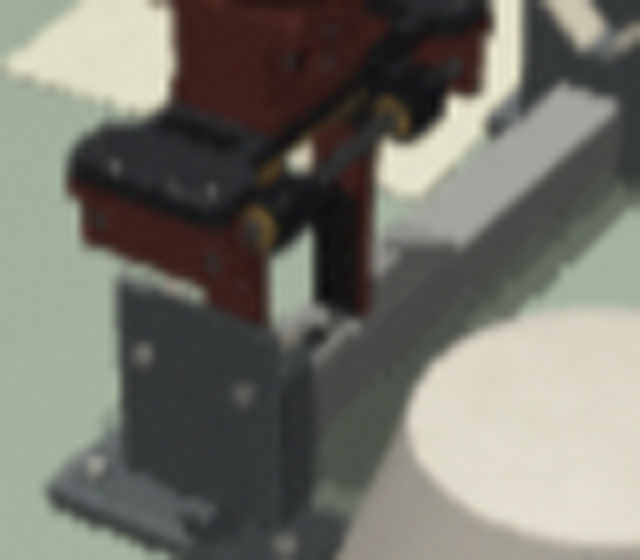

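Cheek edge has moved out (zoom 126→118); the button is under the finger, not visible. I keep pushing.

```bash
python3 -m handwheel '[[0,0,0,-0.0002,0.001,0,0.056],[0,0,0,-0.0003,0.0015,0,0.056],[0,0,0,-0.0003,0.0015,0,0.056]]' ; python3 -m handwheel '[[0,0,0,-0.0002,0.001,0,0.056],[0,0,0,-0.0003,0.0015,0,0.056],[0,0,0,-0.0003,0.0015,0,0.056]]';python3 -c "
from h import *
show()"
```

```text
clock: 9.3
ee_pos: [0.643, 0.071, 0.0424]
orientation: [1.746, 1.567, -1.212]
contact_force: [1.5, -6.0, 5.5]
finger_gap: 0.0556
clock: 9.68
ee_pos: [0.6427, 0.0729, 0.0424]
orientation: [1.766, 1.567, -1.191]
contact_force: [0.7, -6.3, 6.0]
finger_gap: 0.0558
t 9.675 tcp [0.6427 0.0729 0.0424] toolx [ 0.001 -0.004 -1.   ] tooly [ 0.183 -0.983  0.004] F [ 0.65 -6.31  5.99] gap 0.0558 q [-0.05  0.64 -0.22  1.74  0.19  0.77 -1.75]
```

```bash
python3 -m handwheel '[[0,0,0,-0.0003,0.0015,0,0.056],[0,0,0,-0.0006,0.003,0,0.056],[0,0,0,-0.0006,0.003,0,0.056]]' ; python3 -c "
from h import *
show();cam('side','side5.png')
a=cv2.imread('pics/side5.png')[150:220,190:270]; cv2.imwrite('pics/z9.png',cv2.resize(a,None,fx=8,fy=8,interpolation=cv2.INTER_CUBIC))"
```

```text
clock: 10.05
ee_pos: [0.6421, 0.0761, 0.0424]
orientation: [1.797, 1.567, -1.16]
contact_force: [1.5, -6.1, 5.4]
finger_gap: 0.056
t 10.05 tcp [0.6421 0.0761 0.0424] toolx [ 0.002 -0.003 -1.   ] tooly [ 0.183 -0.983  0.004] F [ 1.45 -6.12  5.37] gap 0.056 q [-0.06  0.64 -0.22  1.74  0.19  0.77 -1.76]
```

View pics/z9.png

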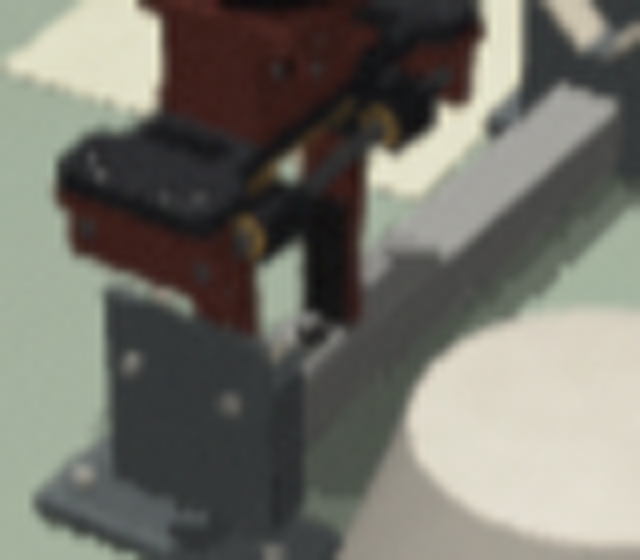

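The end is about 11 mm out and the button should be trapped. I relax the push and lift the finger clear to about 54 mm.

```bash
python3 -m handwheel '[[0,0,0,0.0009,-0.0045,0,0.056],[0,0,0,0.0009,-0.0045,0.006,0.056],[0,0,0,0.0009,-0.0045,0.011,0.056],[0,0,0,0.0009,-0.0045,0.011,0.056]]' ; python3 -c "
from h import *
show();cam('side','side6.png')
a=cv2.imread('pics/side6.png')[150:220,190:270]; cv2.imwrite('pics/z10.png',cv2.resize(a,None,fx=8,fy=8,interpolation=cv2.INTER_CUBIC))"
```

```text
clock: 10.6
ee_pos: [0.6421, 0.075, 0.0532]
orientation: [2.763, 1.57, -0.192]
contact_force: [0.3, 0.6, 0.2]
finger_gap: 0.0561
t 10.6 tcp [0.6421 0.075  0.0532] toolx [ 0.001 -0.    -1.   ] tooly [ 0.186 -0.983  0.   ] F [0.31 0.61 0.16] gap 0.0561 q [-0.05  0.63 -0.22  1.74  0.19  0.79 -1.75]
```

View pics/z10.png

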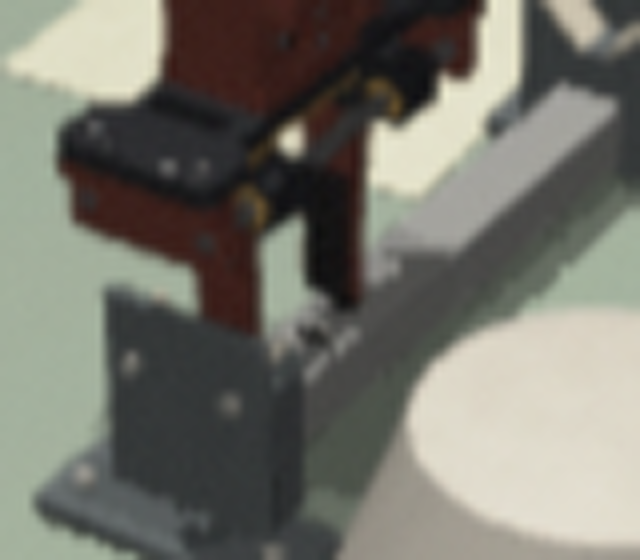

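```bash
python3 -m handwheel '[[0,0,0,-0.0005,0.0025,0,0.056],[0,0,0,-0.0009,0.005,0,0.056],[0,0,0,-0.0014,0.0075,0,0.056],[0,0,0,-0.0018,0.0095,0,0.056],[0,0,0,-0.0018,0.0095,0,0.056]]' ; python3 -m handwheel '[[0,0,0,-0.0002,0.001,0,0.056],[0,0,0,-0.0004,0.002,0,0.056]]'; python3 -c "
from h import *
show()
d=np.array([-np.sin(.187),np.cos(.187)]); b=np.array([.6499,.0338]); print(np.c_[d,[d[1],-d[0]]].T@(bot.state()['ee_pos'][:2]-b))"
```

```text
clock: 11.28
ee_pos: [0.6398, 0.0862, 0.0528]
orientation: [-1.612, 1.569, 1.717]
contact_force: [0.0, 0.9, -0.3]
finger_gap: 0.0558
clock: 11.52
ee_pos: [0.6396, 0.0874, 0.0529]
orientation: [-1.881, 1.57, 1.448]
contact_force: [0.3, -0.8, -0.2]
finger_gap: 0.0559
t 11.525 tcp [0.6396 0.0874 0.0529] toolx [ 0.     0.001 -1.   ] tooly [ 0.186 -0.982 -0.001] F [ 0.34 -0.78 -0.2 ] gap 0.0559 q [-0.07  0.63 -0.23  1.74  0.19  0.79 -1.77]
[ 0.05461012 -0.00011597]
```

```bash
python3 -m handwheel '[[0,0,0,-0.0002,0.0007,0,0.056],[0,0,0,-0.0002,0.001,0,0.056]]'; python3 -c "
from h import *
show();cam('side','side7.png')
a=cv2.imread('pics/side7.png')[150:220,190:270]; cv2.imwrite('pics/z11.png',cv2.resize(a,None,fx=8,fy=8,interpolation=cv2.INTER_CUBIC))"
```

```text
clock: 11.78
ee_pos: [0.6395, 0.0876, 0.0529]
orientation: [3.008, 1.571, 0.053]
contact_force: [0.7, 0.3, -0.5]
finger_gap: 0.0559
t 11.775 tcp [0.6395 0.0876 0.0529] toolx [ 0.  0. -1.] tooly [ 0.186 -0.983  0.   ] F [ 0.66  0.26 -0.46] gap 0.0559 q [-0.07  0.63 -0.22  1.74  0.19  0.79 -1.77]
```

View pics/z11.png

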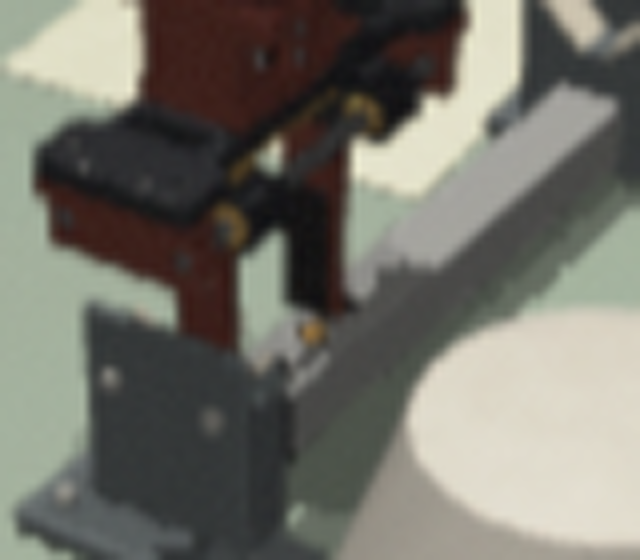

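The button has popped up and is visible at zoom (313,332), i.e. about (229,191.5). Next I check that this matches the second hole, retreat upward and work out the core approach.

```bash
python3 -m handwheel '[[0,0,0,0.0006,-0.003,0,0.056],[0,0,0,0.0006,-0.003,0.05,0.056],[0,0,0,0.0006,-0.003,0.1,0.07],[0,0,0.1,0.0006,-0.003,0.12,0.086],[0,0,0.2,-0.03,-0.02,0.12,0.086],[0,0,0.35,-0.06,-0.05,0.12,0.086],[0,0,0.5,-0.1,-0.07,0.12,0.086],[0,0,0.65,-0.13,-0.09,0.12,0.086],[0,0,0.8,-0.16,-0.11,0.12,0.086]]'
python3 - <<'E'
from meas import *
show();s=cam('side','side8.png');t=cam('top','top8.png')
for n in ('hole2',): print(proj(s,[.6453,.0575,.0465]),proj(t,[.6453,.0575,.0465]))
b2,mx=button(s,(223,236,184,199)); print('side',b2,mx)
b,m2=button(t,(234,256,160,176)); print('top',b,m2,onz(t,*b,.0465),tri(t,b,s,b2))
print(target([.4725,-.0315,.13],.093-np.pi/2))
a=cv2.imread('pics/top8.png')[110:260,190:345]; cv2.imwrite('pics/z12.png',cv2.resize(a,None,fx=4,fy=4,interpolation=cv2.INTER_CUBIC))
E
```

```text
clock: 12.95
ee_pos: [0.4783, -0.0234, 0.1729]
orientation: [1.149, 1.57, -1.001]
contact_force: [-0.2, -0.5, -0.3]
finger_gap: 0.0861
t 12.95 tcp [ 0.4783 -0.0234  0.1729] toolx [ 0. -0. -1.] tooly [ 0.837 -0.548  0.   ] F [-0.19 -0.52 -0.33] gap 0.0861 q [ 0.3   0.25 -0.43  2.04  0.13  0.88 -0.79]
[228.40850658 190.47123335] [240.21981175 167.62584084]
side [228.58944282 190.86510264] 74.0
top [240.69811321 167.84433962] 48.0 [0.64470491 0.05624175 0.0465    ] (array([0.6452958 , 0.0564792 , 0.04447628]), np.float64(0.0004088345189737358))
(array([ 0.0028, -0.0018,  0.6778]), array([-0.0038, -0.0062, -0.0425]))
```

View pics/z12.png

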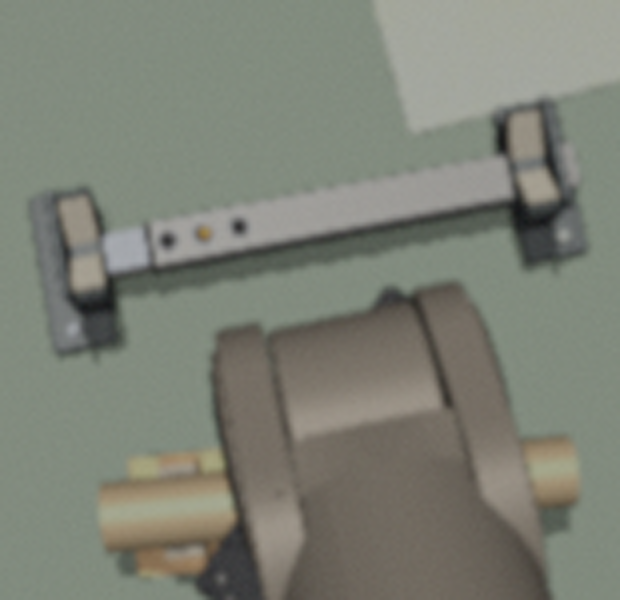

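The top view shows the button at zoom (204,232) between two empty holes, so it is in the second hole, about 23 mm along. Next I rotate over the core and descend.

```bash
python3 -m handwheel '[[0,0,0.17,-0.0038,-0.008,0,0.086],[0,0,0.34,-0.0058,-0.008,-0.02,0.086],[0,0,0.5,-0.0058,-0.008,-0.04,0.086],[0,0,0.678,-0.0058,-0.008,-0.06,0.086],[0,0,0.678,-0.0058,-0.008,-0.07,0.086],[0,0,0.678,-0.0058,-0.008,-0.07,0.086]]'
python3 - <<'E'
from h import *
show();print(target([.4725,-.0315,.031],.093-np.pi/2))
s=cam('side','side9.png')
a=cv2.imread('pics/side9.png')[110:240,230:340]; cv2.imwrite('pics/z13.png',cv2.resize(a,None,fx=4.5,fy=4.5,interpolation=cv2.INTER_CUBIC))
E
```

```text
clock: 13.8
ee_pos: [0.4737, -0.0302, 0.1025]
orientation: [-2.133, 1.57, 2.67]
contact_force: [-0.1, -0.8, -0.2]
finger_gap: 0.0861
t 13.8 tcp [ 0.4737 -0.0302  0.1025] toolx [-0.001  0.    -1.   ] tooly [ 0.996  0.09  -0.001] F [-0.13 -0.8  -0.24] gap 0.0861 q [ 0.37  0.36 -0.51  2.1   0.26  0.74 -0.22]
(array([-0.0004, -0.0008,  0.0028]), array([-0.0012, -0.0013, -0.0715]))
```

View pics/z13.png

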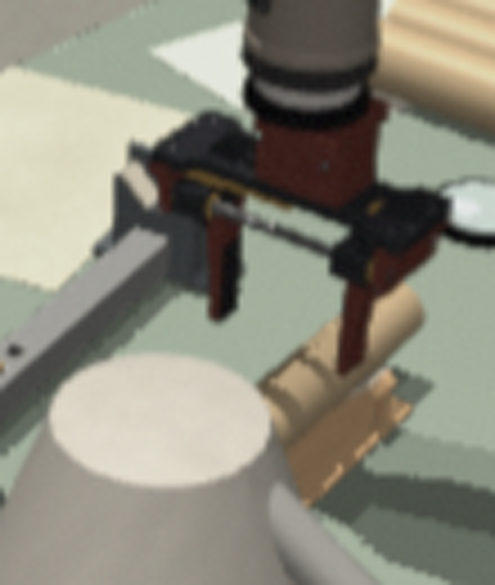

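Fingers straddle the core in the side view (tips at about (279,180) and (308,192)). I descend and grip.

```bash
python3 -m handwheel '[[0,0,0.002,-0.001,-0.001,-0.03,0.086],[0,0,0.002,-0.001,-0.001,-0.055,0.086],[0,0,0.002,-0.001,-0.001,-0.07,0.086],[0,0,0.002,-0.001,-0.001,-0.0715,0.086]]'; python3 -m handwheel '[[0,0,0,0,0,0,0.07],[0,0,0,0,0,0,0.055],[0,0,0,0,0,0,0.048],[0,0,0,0,0,0,0.04],[0,0,0,0,0,0,0.04],[0,0,0,0,0,0,0.04]]'; python3 -c "
from h import *
show()"
```

```text
clock: 14.35
ee_pos: [0.4726, -0.0313, 0.0312]
orientation: [-1.609, 1.57, -3.085]
contact_force: [0.2, 0.5, 0.1]
finger_gap: 0.0865
clock: 15.1
ee_pos: [0.473, -0.0315, 0.0316]
orientation: [1.356, 1.57, -0.119]
contact_force: [-0.1, 0.1, 1.9]
finger_gap: 0.0444
t 15.1 tcp [ 0.473  -0.0315  0.0316] toolx [ 0. -0. -1.] tooly [0.995 0.096 0.   ] F [-0.07  0.07  1.94] gap 0.0444 q [ 0.31  0.48 -0.45  2.15  0.37  0.59 -0.31]
```

```bash
python3 -m handwheel '[[0,0,0,0,0,0.01,0.04],[0,0,0,0,0,0.03,0.04],[0,0,0,0,0,0.06,0.04],[0,0,0,0,0,0.09,0.04],[0,0,0,0,0,0.115,0.04],[0,0,0,0,0,0.115,0.04],[0,0,0,0,0,0.115,0.04]]'
python3 - <<'E'
from h import *
show()
d=np.array([-np.sin(.187),np.cos(.187)]); o=np.array([.6499,.0338])-d*.052; seat=o+d*.007; print('seat',seat)
print(target([*seat,.13],.187-np.pi/2))
s=cam('side','side10.png');t=cam('top','top10.png')
a=np.hstack([cv2.imread('pics/top10.png')[100:270,190:350],cv2.imread('pics/side10.png')[90:260,190:350]]); cv2.imwrite('pics/z14.png',cv2.resize(a,None,fx=2.5,fy=2.5,interpolation=cv2.INTER_CUBIC))
E
```

```text
clock: 15.98
ee_pos: [0.4718, -0.0316, 0.1455]
orientation: [-1.589, 1.569, -3.063]
contact_force: [-0.4, 0.7, -2.5]
finger_gap: 0.0448
t 15.975 tcp [ 0.4718 -0.0316  0.1455] toolx [-0.002 -0.    -1.   ] tooly [ 0.995  0.096 -0.002] F [-0.43  0.65 -2.46] gap 0.0448 q [ 0.41  0.29 -0.55  2.07  0.21  0.83 -0.17]
seat [ 0.65826604 -0.01041549]
(array([ 0.0002, -0.0015,  0.0911]), array([ 0.1865,  0.0212, -0.0155]))
```

View pics/z14.png

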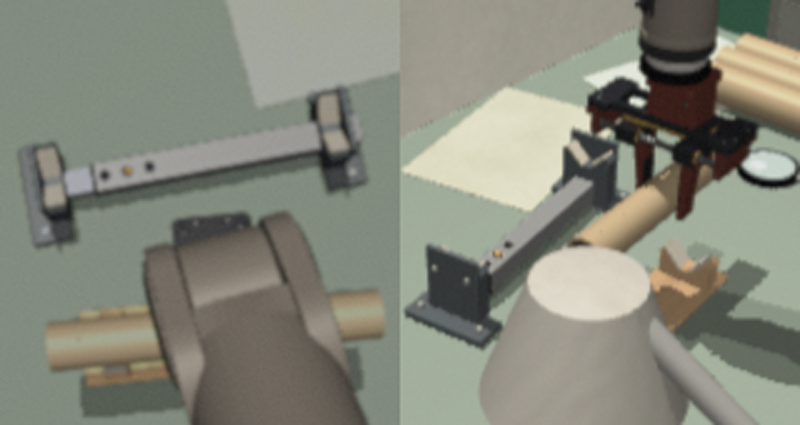

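Core is lifted; both views show it level, with top-view ends at about (209,238) and (343,226). I'll measure its centre relative to the tool and cross-check the stand's saddles.

Run:
```python
from h import *
t=cam('top'); s=bot.state()['ee_pos']; zc=s[2]+.019
p=t['pixels'].astype(int); rg=p[:,:,0]-p[:,:,1]
# end profiles along the core centreline
for nm,u in (('L',range(202,216)),('R',range(336,350))):
    print(nm,[(x,int(np.mean([rg[int(round(238-(x-209)*12.4/134.4))+k,x] for k in (-3,0,3)]))) for x in u])
L=[];
for x in (214,218,222,338,341):
    r=[v for v in range(205,262) if rg[v,x]>2]; print(x,r[0],r[-1])
# felt colour in saddles
q=t['pixels']; 
for bx in ((203,218,155,190),(315,332,134,167)):
    x0,x1,y0,y1=bx; m=((rg>4)&(p.sum(2)>330))[y0:y1,x0:x1]; Y,X=np.nonzero(m); print('felt',X.min()+x0,X.max()+x0,Y.min()+y0,Y.max()+y0,X.mean()+x0,Y.mean()+y0,onz(t,X.mean()+x0,Y.mean()+y0,.078),len(X))
for z in (zc,zc+.01,zc+.02):
    A,B=onz(t,208.8,238,z),onz(t,343.2,225.6,z); print((A+B)/2-s,np.linalg.norm(A-B),np.arctan2(-(A-B)[0],(A-B)[1]))
```

```text
L [(202, -10), (203, -9), (204, -11), (205, -10), (206, -10), (207, -8), (208, -2), (209, 3), (210, 5), (211, 5), (212, 4), (213, 5), (214, 4), (215, 5)]
R [(336, 6), (337, 7), (338, 6), (339, 7), (340, 8), (341, 7), (342, 7), (343, 2), (344, -4), (345, -9), (346, -10), (347, -9), (348, -10), (349, -9)]
214 229 247
218 228 246
222 225 246
338 216 234
341 217 234
felt 205 215 159 181 209.91869918699186 169.73170731707316 [0.63386838 0.13295253 0.078     ] 123
felt 318 328 138 160 322.29059829059827 148.2051282051282 [ 0.68793828 -0.15428304  0.078     ] 117
[4.32250848e-05 6.93593988e-04 1.90000000e-02] 0.305984367194575 0.08660803761944819
[-0.00039333  0.00101903  0.029     ] 0.30258174460115644 0.08660803761944805
[-0.00082989  0.00134446  0.039     ] 0.29917912200773794 0.08660803761944809
```

Core is centred under the tool within about 1 mm. The felts' midpoint (0.661,-0.011) agrees with the seat (0.658,-0.010), so I aim for x = 0.659.

```bash
python3 -m handwheel '[[0,0,0.01,0.02,0.002,0,0.04],[0,0,0.02,0.05,0.005,0,0.04],[0,0,0.04,0.08,0.008,0,0.04],[0,0,0.06,0.11,0.012,0,0.04],[0,0,0.08,0.14,0.016,0,0.04],[0,0,0.091,0.165,0.019,0,0.04],[0,0,0.091,0.18,0.0205,0,0.04],[0,0,0.091,0.187,0.0208,0,0.04],[0,0,0.091,0.187,0.0208,0,0.04]]'
python3 - <<'E'
from h import *
show(); print(target([.659,-.0108,.08],.187-np.pi/2))
s=cam('side','side11.png');t=cam('top','top11.png')
a=np.hstack([cv2.imread('pics/top11.png')[100:270,190:350],cv2.imread('pics/side11.png')[90:260,190:350]]); cv2.imwrite('pics/z15.png',cv2.resize(a,None,fx=2.5,fy=2.5,interpolation=cv2.INTER_CUBIC))
E
```

```text
clock: 17.25
ee_pos: [0.6593, -0.0106, 0.1454]
orientation: [-1.827, 1.569, 3.072]
contact_force: [-0.6, 0.3, -2.6]
finger_gap: 0.0447
t 17.25 tcp [ 0.6593 -0.0106  0.1454] toolx [-0.002  0.    -1.   ] tooly [ 0.983  0.186 -0.001] F [-0.59  0.28 -2.58] gap 0.0447 q [ 0.28  0.58 -0.5   1.64  0.32  1.01 -0.14]
(array([-0.0001, -0.0015, -0.    ]), array([-0.0003, -0.0002, -0.0654]))
```

View pics/z15.png

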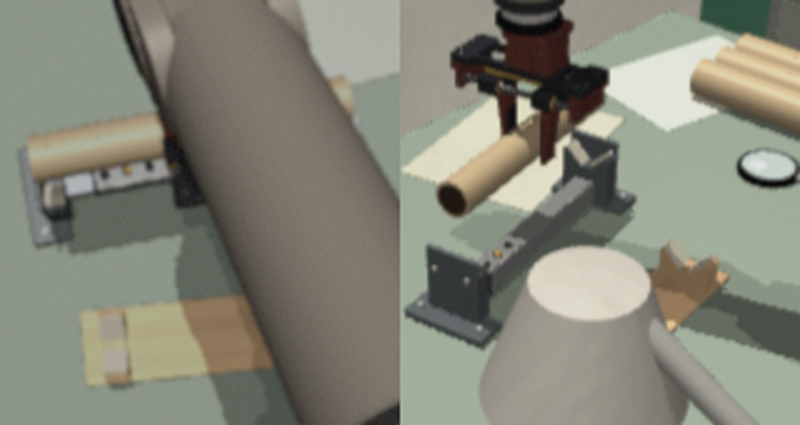

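The views show the core above and aligned with the stand. I descend gently.

```bash
python3 -m handwheel '[[0,0,0,-0.0003,-0.0002,-0.015,0.04],[0,0,0,-0.0003,-0.0002,-0.03,0.04],[0,0,0,-0.0003,-0.0002,-0.042,0.04],[0,0,0,-0.0003,-0.0002,-0.052,0.04],[0,0,0,-0.0003,-0.0002,-0.058,0.04],[0,0,0,-0.0003,-0.0002,-0.058,0.04]]'
python3 - <<'E'
from h import *
show()
s=cam('side','side12.png');t=cam('top','top12.png')
a=np.hstack([cv2.imread('pics/top12.png')[100:230,190:350],cv2.imread('pics/side12.png')[120:250,180:340]]); cv2.imwrite('pics/z16.png',cv2.resize(a,None,fx=2.5,fy=2.5,interpolation=cv2.INTER_CUBIC))
E
```

```text
clock: 18.1
ee_pos: [0.6592, -0.0108, 0.0879]
orientation: [-1.823, 1.57, 3.076]
contact_force: [-0.2, 0.1, -3.7]
finger_gap: 0.0443
t 18.1 tcp [ 0.6592 -0.0108  0.0879] toolx [-0.001  0.    -1.   ] tooly [ 0.983  0.186 -0.001] F [-0.15  0.09 -3.74] gap 0.0443 q [ 0.26  0.64 -0.48  1.68  0.36  0.91 -0.17]
```

View pics/z16.png

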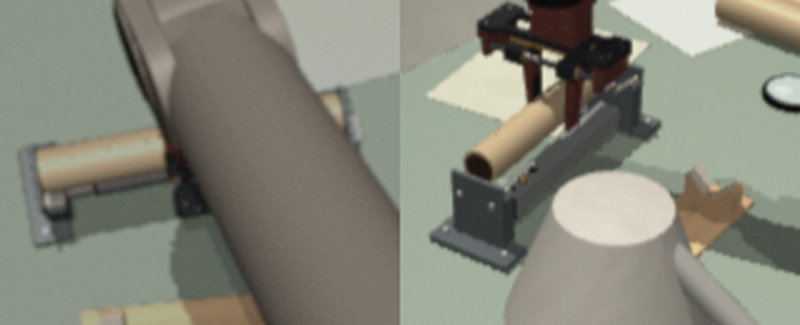

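Both core ends are inside the cheeks (top-view ends at about (205,167) and (327,141)). I continue down in small steps.

```bash
python3 -m handwheel '[[0,0,0,0,0,-0.005,0.04],[0,0,0,0,0,-0.009,0.04],[0,0,0,0,0,-0.013,0.04],[0,0,0,0,0,-0.013,0.04]]'; python3 -m handwheel '[[0,0,0,0,0,-0.001,0.04],[0,0,0,0,0,-0.002,0.04],[0,0,0,0,0,-0.002,0.04]]'; python3 -m handwheel '[[0,0,0,0,0,-0.001,0.04],[0,0,0,0,0,-0.001,0.04]]'
```

```text
clock: 18.7
ee_pos: [0.6591, -0.0109, 0.0748]
orientation: [-1.701, 1.57, -3.084]
contact_force: [0.3, 0.1, -2.9]
finger_gap: 0.0447
clock: 19.08
ee_pos: [0.6596, -0.0108, 0.0739]
orientation: [1.184, 1.57, -0.2]
contact_force: [-1.4, -0.4, 1.2]
finger_gap: 0.0445
clock: 19.32
ee_pos: [0.6596, -0.0109, 0.0737]
orientation: [0.712, 1.57, -0.672]
contact_force: [-4.7, -0.7, 9.2]
finger_gap: 0.0445
```

Contact with Fx −4.7 N says the core sits on the +x slope, so I ease off and shift about 2 mm to −x.

```bash
python3 -m handwheel '[[0,0,0,0,0,0.002,0.04],[0,0,0,-0.002,-0.0004,0.001,0.04],[0,0,0,-0.002,-0.0004,0.001,0.04]]'; python3 -m handwheel '[[0,0,0,0,0,-0.001,0.04],[0,0,0,0,0,-0.001,0.04]]';  python3 -m handwheel '[[0,0,0,0,0,-0.001,0.04],[0,0,0,0,0,-0.001,0.04]]'
```

```text
clock: 19.7
ee_pos: [0.6569, -0.0114, 0.0728]
orientation: [-1.73, 1.57, -3.113]
contact_force: [1.1, -0.4, -3.0]
finger_gap: 0.0445
clock: 19.95
ee_pos: [0.6573, -0.0113, 0.0721]
orientation: [-2.202, 1.571, 2.697]
contact_force: [0.0, 0.2, -2.0]
finger_gap: 0.0445
clock: 20.2
ee_pos: [0.6575, -0.0112, 0.0718]
orientation: [1.27, 1.57, -0.114]
contact_force: [-2.3, 0.2, 2.0]
finger_gap: 0.0447
```

Now at seat height (0.0718) and resting. I open gently and lift.

```bash
python3 -m handwheel '[[0,0,0,-0.0004,0,0,0.044],[0,0,0,-0.0004,0,0,0.046],[0,0,0,-0.0004,0,0,0.05],[0,0,0,-0.0004,0,0,0.06],[0,0,0,-0.0004,0,0,0.075],[0,0,0,-0.0004,0,0,0.086],[0,0,0,-0.0004,0,0,0.086]]'; python3 -m handwheel '[[0,0,0,0,0,0.02,0.086],[0,0,0,0,0,0.05,0.086],[0,0,0,0,0,0.09,0.086],[0,0,0,0,0,0.14,0.086],[0,0,0,-0.06,-0.01,0.17,0.086],[0,0,0,-0.12,-0.02,0.17,0.086],[0,0,0,-0.17,-0.05,0.17,0.086],[0,0,0,-0.2,-0.1,0.17,0.086],[0,0,0,-0.2,-0.15,0.17,0.086],[0,0,0,-0.2,-0.2,0.17,0.086]]';python3 - <<'E'
from meas import *
show()
s=cam('side','side13.png');t=cam('top','top13.png')
a=np.hstack([cv2.imread('pics/top13.png')[100:270,190:350],cv2.imread('pics/side13.png')[90:260,180:340]]); cv2.imwrite('pics/z17.png',cv2.resize(a,None,fx=2.5,fy=2.5,interpolation=cv2.INTER_CUBIC))
E
```

```text
clock: 21.08
ee_pos: [0.657, -0.0112, 0.0714]
orientation: [2.329, 1.571, 0.945]
contact_force: [-0.1, -0.6, 0.6]
finger_gap: 0.0848
clock: 22.32
ee_pos: [0.4569, -0.2127, 0.2434]
orientation: [0.768, 1.568, -0.615]
contact_force: [0.8, 0.3, -0.3]
finger_gap: 0.086
t 22.325 tcp [ 0.4569 -0.2127  0.2434] toolx [ 0.002 -0.002 -1.   ] tooly [0.982 0.186 0.002] F [ 0.81  0.29 -0.33] gap 0.086 q [ 0.72  0.21 -0.47  1.91  0.11  1.05  0.4 ]
```

View pics/z17.png

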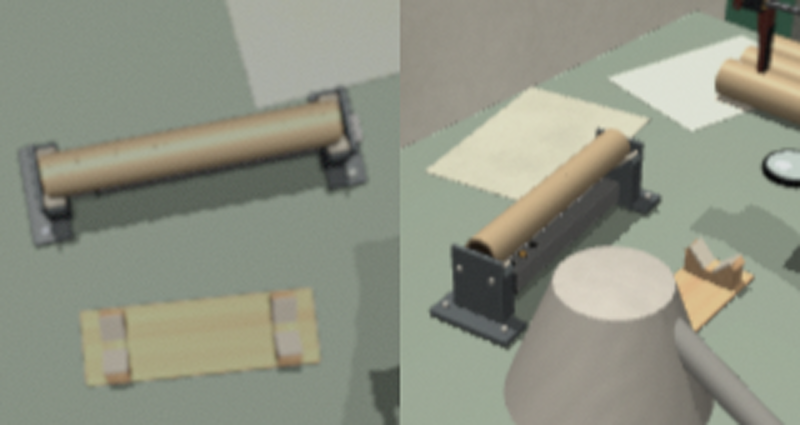

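View pics/top13.png

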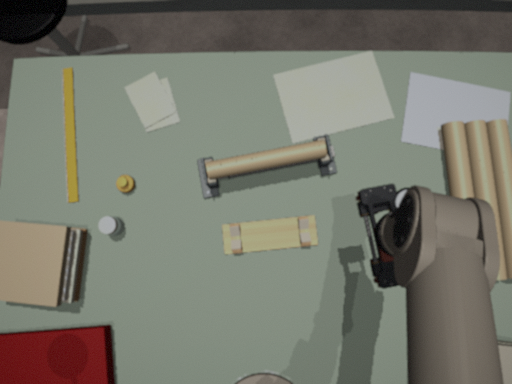

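The core lies in both saddles between the cheeks: top-view ends at about (206,169) and (327,149). Weight (125,184) and jar (110,226) are unmoved. Next I do the numeric check.

Run:
```python
from meas import *
s=cam('side');t=cam('top')
p=t['pixels'].astype(int); rg=p[:,:,0]-p[:,:,1]
P=[]
for x in range(220,312,4):
    r=[v for v in range(135,185) if rg[v,x]>2]; P.append(onz(t,x,(r[0]+r[-1])/2,.09))
P=np.array(P); f=np.polyfit(P[:,1],P[:,0],1); print('core yaw',-np.arctan(f[0]),'x at y=-.0104',np.polyval(f,-.0104),'rms',np.std(P[:,0]-np.polyval(f,P[:,1])))
for a,rr in ((204,range(200,214)),(327,range(320,334))):
    print([(x,int(rg[int(round(169-(x-206)*20/121)),x])) for x in rr])
A,B=onz(t,206,169,.1),onz(t,327,149,.1); m=(A+B)/2; print(A,B,m,np.linalg.norm(A-B))
o=np.array([.6595,-.0173]); d=np.array([-np.sin(.187),np.cos(.187)]); print('stand y',(m[:2]-o)@d,'x',(np.array([np.polyval(f,m[1]),m[1]])-o)@[d[1],-d[0]])
b2,mx=button(s,(223,233,184,199)); print(b2,mx)
print('mag side-view unchanged:'); a0=cv2.imread('pics/side0.png').astype(int)[:,:,::-1]; D=np.abs(a0-s['pixels'].astype(int)).sum(2); print(D[145:175,322:345].max(),D[150:175,350:385].max(),D[240:300,140:190].max())
```

```text
core yaw 0.18625118981252858 x at y=-.0104 0.65700888865248 rms 0.0006909310038657597
[(200, -4), (201, -4), (202, -3), (203, -4), (204, -3), (205, -4), (206, -1), (207, -2), (208, -3), (209, -2), (210, -3), (211, -3), (212, -2), (213, -1)]
[(320, 14), (321, 15), (322, 16), (323, 16), (324, 14), (325, 13), (326, 11), (327, 4), (328, -1), (329, -4), (330, -2), (331, 2), (332, 1), (333, -3)]
[0.63131502 0.13978736 0.1       ] [ 0.68012142 -0.16259592  0.1       ] [ 0.65571822 -0.01140428  0.1       ] 0.3062967704076531
stand y 0.00649601813688947 x -0.0011656544811669643
[226.05360444 187.15341959] 40.0
mag side-view unchanged:
60 23 26
```

```bash
python3 -m handwheel '[[0,0,0,0,0,0,0.086],[0,0,0,0,0,0,0.086]]'; python3 -c "
from station import bot
print(bot.finish_job())"
```

```text
clock: 22.78
ee_pos: [0.4573, -0.2099, 0.2417]
orientation: [1.382, 1.57, 0.001]
contact_force: [0.3, -0.3, 0.7]
finger_gap: 0.0858
the job is handed in; nothing more can be done
None
```

The stand is extended to its next hole and the core is lying in both saddles. I handed the job in at about 22.8 s; no verdict is reported, so what follows rests on my own checks.

- **Button and slide:** One finger held the button flush, the other pushed the end out about 11 mm. I then lifted both fingers to about 53 mm and pushed until the button popped. The top view showed it between two empty holes, about 23 mm from its start, so it is in the second hole.
- **Core:** I gripped it near its middle and lifted it clear. The first lowering met the +x saddle slope (−4.7 N sideways, about 9 N up). I eased off, shifted about 2 mm to −x, lowered again and released it at seat height.

| Last camera check | Measured | Allowed |
|---|---|---|
| Core centre across the stand | about −1 mm | ±6 mm |
| Core centre along the stand | about 6.5 mm | −4 to 18 mm |
| Core angle against the stand | 0.001 rad | below 0.05 rad |

- **Other objects:** The weight and jar looked unmoved. The side view around the magnifier's lens was not quite identical to the start picture, but it looked in place and the arm never came near it.
- **Disagreements and gaps:**
  - The felts' midpoint came out about 2.5 mm to +x of the seat worked out from the button. Contact showed the true seat was nearer the button's estimate.
  - The last numeric read of the core's left end and of the button (partly hidden under the core) was unusable. For those I relied on viewing the pictures and on the earlier clear view of the button.

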